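Hold a saw carriage at the check mark with a spring scale

TASK

Check the return pull of the saw carriage: take the black rubber grip of the spring scale hooked to it, draw the carriage up its sloping track until its yellow pointer stands at the red clip on the rule, and keep it calm there for at least six seconds so that the pull can be read. Pull by the scale alone, without pushing the saw head or shifting the clip, without drawing the scale out to its end, letting the carriage run fast or reach the upper buffer, and leave the blade, wrench and jar alone. Finish while still holding the carriage calmly at the clip by the scale's grip.

Things in the scene. Friction and masses are not known exactly. Their poses are not given: they have to be found in the camera images.
- carriage (a joint): Travel in m of the saw carriage up its track: 0 = home, at rest on the lower buffer; 0.24 = at the upper buffer. The track rises 0.045 rad towards the scale's grip, so carriage (2 kg) and saw head roll home by themselves. Rolling friction almost nil (0.03 N, 0.2 N s/m): on the scale's spring they swing with a period of 2.3 to 3.7 s that hardly dies down by itself.
- head: Saw head on the carriage: yoke and motor, nominally 12 kg (truly 0.5 to 1.5 times that). The motor lies across the track, 124 mm in diameter, 250 mm long with its shaft, up to 370 mm above the bench. Origin on the motor's axis, 160 mm above the track, 386 mm + scale extension from the grip's middle along the track. Not to be pushed.
- scale (a joint): Extension in m of the spring scale hooked to the carriage: 0 = slack, 0.20 = end stop. Spring: 60 N per m. In balance it shows (carriage + head mass) x 9.81 x sin(0.045) / 60, about 0.10 m nominal (0.06 to 0.15). Clear tube 38 mm in diameter, 200 mm long, yellow ends; tube and grip (0.2 kg) slide as one on a rod along the track only and cannot turn.
- grip: Black rubber grip of the scale, 34 mm in diameter, 100 mm long, with a yellow end knob; origin at its middle, on its axis, 52 mm above the track, free all round. y axis: along the scale up the track (pulling direction), x across, z nearly up. Grip it from above, fingers closing across the axis. Its place along y = place at the start + carriage + scale.
- pointer (a point): Tip of the carriage's yellow pointer over the rule on the far (+x) side of the track. Axes as for the grip: y up the track.
- clip_mark (a point): Mark on the red clip (block 30 x 34 x 24 mm) set on the rule: where the pointer is to stand. Axes as for the grip: the pointer's y in this frame is the error along the track.
- clip (a joint): Place of the red clip on the rule, in m from the pointer's home: the carriage travel at which the pointer stands at the mark, 0.06 to 0.15. Stiff friction keeps it there.
- saw: Fixed track: arm of a radial saw, a grey beam 80 mm wide, 820 mm long, upside down on two timber bearers. Origin on the bench under its middle, y along it towards the raised end, x across. Over the origin the track is 145 mm above the bench; at home the grip's middle lies 74 mm along +y.
- blade: Saw blade, loose disc 254 mm in diameter, 4 mm thick, flat on the bench; bystander. Origin: centre of its underside.
- wrench: Wrench 220 mm long, loose on the bench; bystander. Origin: its middle, underside.
- grease: Grease jar 72 mm in diameter, 85 mm tall, red cap, standing loose on the bench; bystander. Origin: centre of its underside.

How it is judged:
By the outcome, as a careful person would: the job done as asked, in the order asked, and still so for the second after the job is handed in, while the arm keeps its last pose, push and grip.
It also fails if it takes over 56 s, if anything falls off the work surface, if the arm or the gripper's body presses on something with over 40 N, if the wrist force passes 120 N, or if a joint passes its speed limit or range.

ROBOT

A 6-joint arm with a two-finger parallel gripper is mounted at the origin on the work surface. World frame = base frame: x ahead of the robot, y to its left, z up, the work surface at z = 0. Lengths are in m, angles in rad, forces in N, time in s.
With the tool pointing down it reaches from about 0.375 to 0.9 m from the base axis. Payload 3.1 kg.
Tool frame: the origin (TCP) lies on the centre line of the jaws, within the pads' length; the fingertips stand 19 mm ahead of it and the grasp point (between the pads) is the TCP; z points along the fingers, y is the line along which they close (so a half turn about z gives the same grasp; the last joint's range is limited). The gripper opens to 85 mm and grips with 20 to 120 N. Pads are 22 mm wide; open, the fingers measure 114 mm over their backs; the gripper's body (76 mm by 85 mm) begins 54 mm behind the grasp point. The pads swing forward as they close: fully open they stand 13 mm farther back than shut.
Start: joints at [-0.178, 0.527, 1.433, -0, 1.181, -0.178], TCP at [0.625, 0, 0.25] pointing down, gripper open.
Joint ranges: [-3.08, 3.08], [-0.75, 2.2], [0.22, 2.44], [-1.43, 4.57], [0, 2.65], [-2.85, 2.85]. Speed limits (rad/s): [2.79, 2.79, 3.14, 3.14, 3.14, 3.14].

INTERFACE

Orientations are given as a unit quaternion [x, y, z, w].
In Python, from station import manip, cams, sign_off gives the robot as it stands.
- The arm moves only by the tool carry_out, never from a script. Its argument "targets" is a list that holds one entry, the list of rows, each a list of 7 numbers: the shift along the tool's x, y, z in cm, then the turn, a rotation vector about the tool's x, y, z in degrees, then the finger opening in cm, from 0 to 8.54. A call has 1 to 12 rows; each row is the pose to reach, as a shift and turn from the pose commanded when the call began, along the tool's axes at that moment; what a row does not reach only later rows make up. A row lasts 1/12 s, in which the tool goes at most 41.7 mm and 7.16 degrees, less where a joint would pass 70% of its speed; a pose out of reach is approached as far as the arm can. A call with a gripper value outside its range is refused whole. The fingers move at their own pace and stop on an object; "force" is the grip in N (left out, the last holds). Time passes only in rows, so rows that repeat a pose let the fingers close. It gives the time, the measured TCP pose, the force, the opening and the grip force at its end, in the units of the state.
- manip.sense(): the state, without advancing time (a new reading comes with each control period).
- cams.snapshot(name): name is "scene" or "side" or "wrist"; returns the picture (420x560x3 uint8, red, green, blue); there is no depth.
- cams.camera_info(name): a dict with "K" (3x3 intrinsics, pixels), "k1" (the pictures are not rectified: a ray, as slopes to the right and down, at radius r is drawn at 1 + k1 r^2 times it, then the intrinsics apply), "T" (4x4, takes a point from camera to world coordinates). Camera axes: x right, y down, z forward; pixel columns grow to the right and rows downward; lengths in m; the calibration is good to about 2 mm. A picture is of the moment at which its call begins: read the wrist's pose just before it. camera_info takes no time and is no camera call; for the wrist camera it gives the pose at the moment of the call.
- sign_off(): hands the job in; it is judged then, once.
The state is a dict: "t": time; "q": joint angles; "qd": joint speeds; "tau": joint torques, N m; "tcp_pos": TCP position; "tool_rot": TCP orientation; "force": force on the tool from outside, world axes, zero at the start; "ft_torque": the same for the moment, N m; "finger_gap": opening from 0.0 (shut) to 1.0 (fully open); "gripper_force": force on a finger pad.
Only numpy, scipy, OpenCV 4.12 (cv2) and the standard library are available. Lean on these libraries where they do the work, as an engineer would, in place of code of your own. Each camera call takes 0.05 s, during which the arm holds its last target. There are 200 camera calls.

## Working session

There is one attempt and no reset: what is moved stays moved. The work goes in short steps, Python scripts to look and compute and a tool call to move; the robot and the scene stay as the last step left them, time stands still between calls to the robot, and variables do not carry over. Pictures are saved under pics/ and viewed, at most 10 in all, crops included, and the job is handed in when it is done.

Besides the shell and the picture viewer there is one more tool, called after ">>>" as name([rows], argument=value, ...), one row to a line, values as JSON. carry_out: Moves the arm, as the interface text tells. Its arguments: {"type":"object","properties":{"targets":{"type":"array"},"force":{"type":"number"}},"required":["targets"]}

```bash
mkdir -p pics; python3 - <<'E'
from station import manip, cams
import cv2,numpy as np
s=manip.sense();print(s['t'],s['tcp_pos'],s['tool_rot'],s['force'],s['finger_gap'])
ims=[]
for n in("scene","side"):
    im=cams.snapshot(n);cv2.imwrite(f'pics/{n}0.png',im[...,::-1]);i=cams.camera_info(n)
    print(n,np.round(i['K'],1).tolist(),i['k1'],np.round(i['T'],3).tolist())
E
```

```text
0.0 [6.24318850e-01 1.62954308e-04 2.49335093e-01] [ 7.07106250e-01  7.07106462e-01 -6.18677956e-04 -9.05847873e-04] [ 0.3824097   0.30722828 -0.29379673] 1.0037381918378776
scene [[420.7, 0.0, 277.5], [0.0, 420.7, 207.5], [0.0, 0.0, 1.0]] -0.1043198994131695 [[0.791, 0.398, -0.465, 1.013], [0.612, -0.517, 0.598, -0.581], [-0.002, -0.758, -0.652, 0.739], [0.0, 0.0, 0.0, 1.0]]
side [[475.7, 0.0, 276.0], [0.0, 475.7, 211.5], [0.0, 0.0, 1.0]] 0.0025188550153284863 [[-0.555, 0.745, -0.371, 1.083], [0.832, 0.501, -0.237, 0.228], [0.009, -0.44, -0.898, 1.294], [0.0, 0.0, 0.0, 1.0]]
```

View pics/scene0.png

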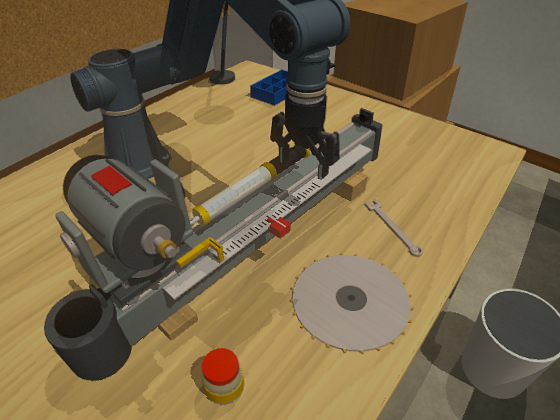

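View pics/side0.png

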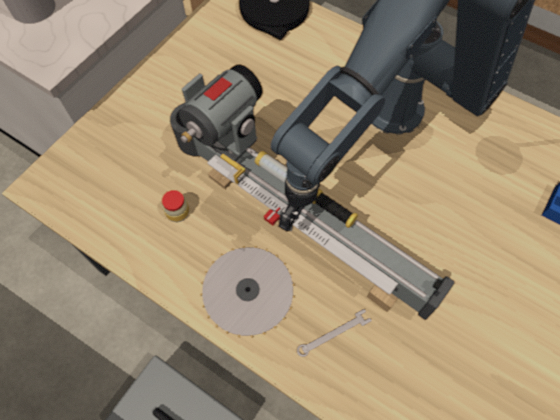

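Scene: the track runs lower left to upper right; tube's yellow ends near (202,214) and (268,170), pointer near (222,250), clip near (279,228). Side: tube end (263,160), knob (350,218), clip (272,215).

```bash
cat > h.py <<'E'
import numpy as np,cv2
from station import manip,cams
def ray(n,uv,info=None):
    i=info or cams.camera_info(n);K=np.array(i['K']);T=np.array(i['T'])
    d=(np.array(uv,float)-K[:2,2])/np.diag(K)[:2];x=d.copy()
    for _ in range(20): x=d/(1+i['k1']*(x@x))
    r=T[:3,:3]@np.array([*x,1]);return T[:3,3],r/np.linalg.norm(r)
def tri(a,b):
    A=[np.eye(3)-np.outer(d,d) for _,d in(a,b)]
    p=np.linalg.solve(sum(A),sum(M@o for M,(o,_) in zip(A,(a,b))))
    return p,[np.linalg.norm(M@(p-o)) for M,(o,_) in zip(A,(a,b))]
def plane(a,z): o,d=a;return o+d*(z-o[2])/d[2]
def blobs(im,lo,hi,amin=15):
    h=cv2.cvtColor(im,cv2.COLOR_RGB2HSV);m=cv2.inRange(h,lo,hi)
    n,l,st,c=cv2.connectedComponentsWithStats(m)
    return [(np.round(c[k],1).tolist(),st[k].tolist()) for k in range(1,n) if st[k,4]>=amin]
Y=((22,170,90),(32,255,255));R=((0,190,90),(8,255,255))
E
python3 - <<'E'
from h import *
for n,c in(("scene",(150,120,400,300)),("side",(200,120,460,320))):
    im=cv2.imread(f'pics/{n}0.png')[...,::-1].copy()
    print(n,'Y',*blobs(im,*Y),'R',*blobs(im,*R),sep='\n')
    x0,y0,x1,y1=c;cv2.imwrite(f'pics/{n}0c.png',cv2.resize(im[y0:y1,x0:x1,::-1],None,fx=3,fy=3,interpolation=2))
E
```

```text
scene
Y
([307.2, 152.3], [304, 148, 6, 10, 31])
([270.3, 169.1], [261, 162, 16, 18, 117])
([202.9, 213.4], [193, 205, 17, 20, 138])
([200.7, 251.2], [177, 237, 47, 30, 402])
([225.9, 394.6], [204, 376, 40, 28, 318])
R
([110.8, 179.8], [91, 166, 40, 29, 578])
([280.5, 226.0], [268, 217, 22, 21, 210])
([219.9, 366.3], [202, 348, 37, 38, 1075])
side
Y
R
([177.0, 206.7], [169, 201, 14, 9, 20])
([273.6, 219.6], [267, 216, 12, 8, 25])
```

View pics/scene0c.png

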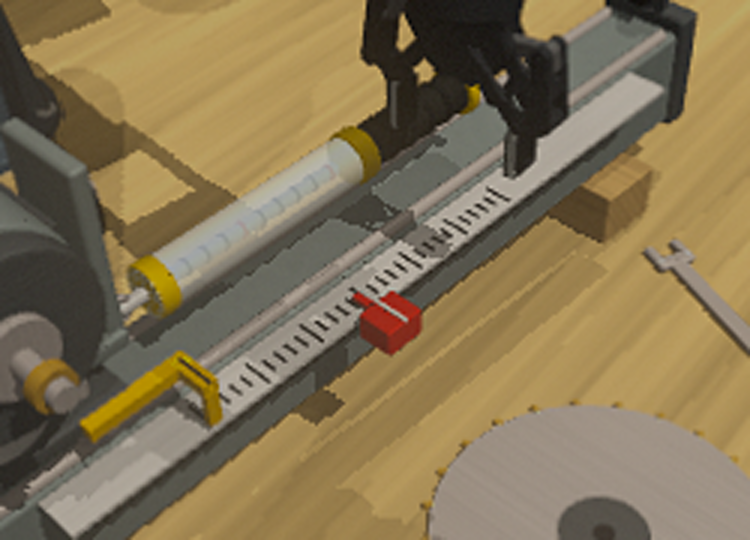

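View pics/side0c.png

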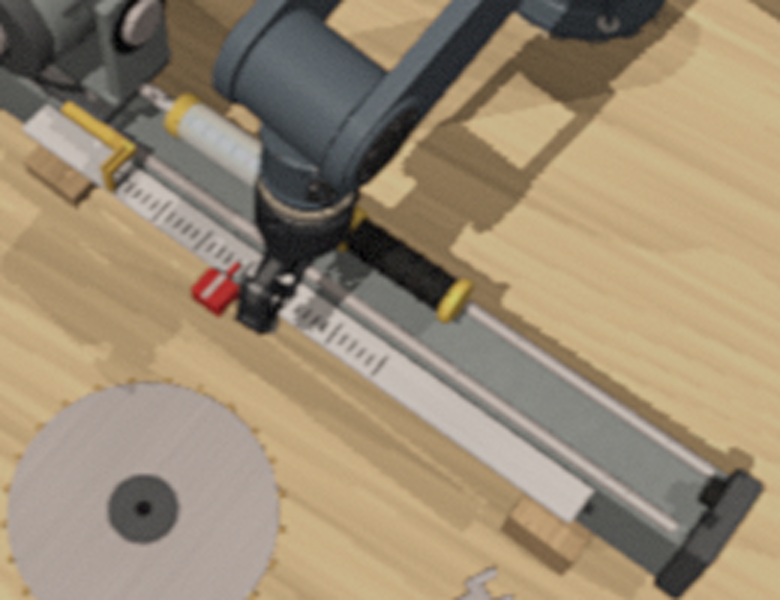

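Both crops show the grip clear of everything, with the yellow knob at side (351.7,219.3). The pointer foot is at scene (221.5,260) / side (236,182), and the clip's white line starts at scene (269,219) / side (279,209).

```bash
python3 - <<'E'
from h import *
S=lambda u,v:ray("scene",(150+u/3,120+v/3)); D=lambda u,v:ray("side",(200+u/3,120+v/3))
P={}
for k,a,b in [("tubelow",(154,286),(182,117)),("knob",(472,97),(455,299)),("foot",(214,421),(108,186)),("clip",(372,302),(230,276)),("clipout",(405,320),(207,299)),
  ("railtop",(690,15),(757,480)),("beamFarCorner",(668,122),(672,590))]:
    p,e=tri(S(*a),D(*b));P[k]=p;print(k,p.round(4),np.round(e,4))
d=P['knob']-P['tubelow'];print('len',np.linalg.norm(d),'yaw of axis deg',np.degrees(np.arctan2(d[1],d[0])),'slope',d[2]/np.hypot(*d[:2]))
# direction from side view at plane: rule edge / rail
for a,b in [((465,303),(715,473)),((135,155),(675,525)),((25,125),(575,515))]:
    for z in (.15,.2):
        p,q=plane(D(*a),z),plane(D(*b),z+.045*.25);w=q-p;print(z,p.round(3),q.round(3),np.degrees(np.arctan2(w[1],w[0])))
u=d/np.linalg.norm(d);print('clip-foot along',(P['clip']-P['foot'])@u,(P['clipout']-P['foot'])@u)
E
```

```text
tubelow [ 0.5177 -0.1874  0.1912] [0. 0.]
knob [0.5531 0.1132 0.2018] [0.0088 0.0088]
foot [ 0.5944 -0.2196  0.1417] [0.0015 0.0015]
clip [ 0.6091 -0.0737  0.146 ] [0.0003 0.0003]
clipout [ 0.6406 -0.0772  0.1494] [0.0002 0.0002]
railtop [0.5764 0.3966 0.1759] [0.0373 0.0373]
beamFarCorner [0.6075 0.3941 0.0445] [0.0014 0.0014]
len 0.3028957752786633 yaw of axis deg 83.29118341455845 slope 0.03494806115106493
0.15 [0.516 0.115 0.15 ] [0.542 0.365 0.161] 84.18931139705305
0.2 [0.541 0.12  0.2  ] [0.566 0.359 0.211] 84.13229976335032
0.15 [ 0.555 -0.216  0.15 ] [0.601 0.357 0.161] 85.48063799780763
0.2 [ 0.578 -0.196  0.2  ] [0.622 0.351 0.211] 85.45842263784579
0.15 [ 0.586 -0.32   0.15 ] [0.639 0.285 0.161] 85.06314310205279
0.2 [ 0.608 -0.296  0.2  ] [0.658 0.283 0.211] 85.04400366394857
clip-foot along 0.1466547296003078 0.14698009476074148
```

>>> carry_out([
  [[1.2,-1.7,0,0,0.5,1,8.5],[2.4,-3.4,0,0,1,2,8.5],[3.6,-5.1,0,0,1.6,3,8.5],[4.8,-6.8,0,0,2.1,4,8.5],[5.8,-8.5,0,0,2.6,5,8.5],[5.8,-8.5,0,0,2.6,5,8.5]],
])

```text
t: 0.6
tcp_pos: [0.5356, 0.0599, 0.2496]
tool_rot: [0.737, 0.676, 0.014, -0.019]
force: [-0.8, 0.3, -0.1]
finger_gap: 0.997
gripper_force: 0.0
```

```bash
python3 - <<'E'
from h import *
im=cams.snapshot("wrist");cv2.imwrite('pics/w1.png',im[...,::-1])
s=manip.sense();i=cams.camera_info("wrist");K=np.array(i['K']);T=np.array(i['T'])
print(s['t'],s['tcp_pos'],s['force'],i['k1'],K.round(1).tolist(),T.round(3).tolist())
sd=cams.snapshot("side");cv2.imwrite('pics/s1.png',sd[...,::-1])
E
```

```text
0.65 [0.53806789 0.05882901 0.2499886 ] [ 0.93956664 -0.04135795 -1.03696672] -0.024890445133278993 [[289.2, 0.0, 276.2], [0.0, 289.2, 208.2], [0.0, 0.0, 1.0]] [[0.996, -0.083, -0.022, 0.545], [-0.086, -0.971, -0.225, 0.122], [-0.002, 0.226, -0.974, 0.377], [0.0, 0.0, 0.0, 1.0]]
```

View pics/w1.png

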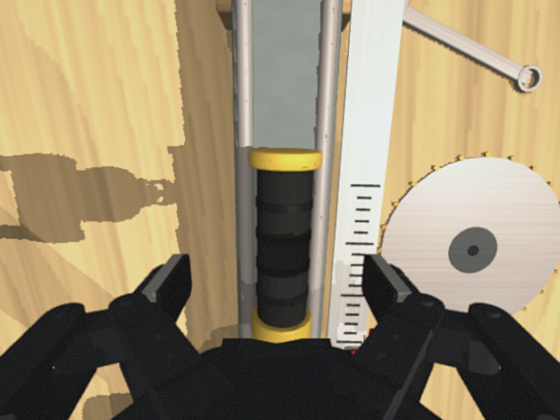

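The wrist view shows the grip from the knob (286,160) to the tube's ring (282,328), axis near column 284, with the fingers on either side of it.

```bash
python3 - <<'E'
from h import *
i=cams.camera_info("wrist");s=manip.sense();p=s['tcp_pos']
R=np.array(i['T'])[:3,:3]
from scipy.spatial.transform import Rotation as Ro
A=Ro.from_quat(s['tool_rot']).as_matrix();print('tool x',A[:,0].round(4))
W=lambda u,v,z:plane(ray("wrist",(u,v),i),z)
k,b=W(286,174,.2025),W(282.5,322,.198);print('knob edge',k,'ring edge',b,'mid',(k+b)/2)
d=k-b;print('len',np.linalg.norm(d),'yaw',np.degrees(np.arctan2(d[1],d[0])))
print('mid in tool cm',(A.T@((k+b)/2-p)*100).round(2))
for a,c in (((394,60),(375,170)),((237,60),(241,310)),((404,20),(378,215)),((324,60),(312,330))):
    d=W(*a,.152)-W(*c,.146);print(np.degrees(np.arctan2(d[1],d[0])))
E
```

```text
tool x [0.0862 0.9953 0.0449]
knob edge [0.55038334 0.10135003 0.2025    ] ring edge [ 0.53993112 -0.002295    0.198     ] mid [0.54515723 0.04952751 0.20025   ]
len 0.10426788572675229 yaw 84.24140290873402
mid in tool cm [-1.04  0.61  4.96]
80.71989392634889
84.10715167459381
82.76627259602772
84.64149846335762
```

>>> carry_out([
  [[-0.4,0.3,0.7,0,0,0.4,8.5],[-0.9,0.5,1.7,0,0,0.4,8.5],[-0.9,0.5,2.9,0,0,0.4,8.5],[-0.9,0.5,4.0,0,0,0.4,8.5],[-0.9,0.5,4.9,0,0,0.4,8.5],[-0.9,0.5,4.9,0,0,0.4,5],[-0.9,0.5,4.9,0,0,0.4,4]],
], force=30)

```text
t: 1.28
tcp_pos: [0.5443, 0.0504, 0.1998]
tool_rot: [0.74, 0.673, 0.015, -0.017]
force: [0.0, -0.6, 0.3]
finger_gap: 0.747
gripper_force: 0.0
```

```bash
python3 - <<'E'
from h import *
im=cams.snapshot("wrist");cv2.imwrite('pics/w2.png',im[...,::-1])
s=manip.sense();print(s['t'],s['tcp_pos'],s['force'],s['finger_gap']*8.5,s['gripper_force'])
E
```

```text
1.3333 [0.54468866 0.05046867 0.20051998] [-0.22547272  0.16577674  0.05468512] 5.57840412734015 0.0
```

View pics/w2.png

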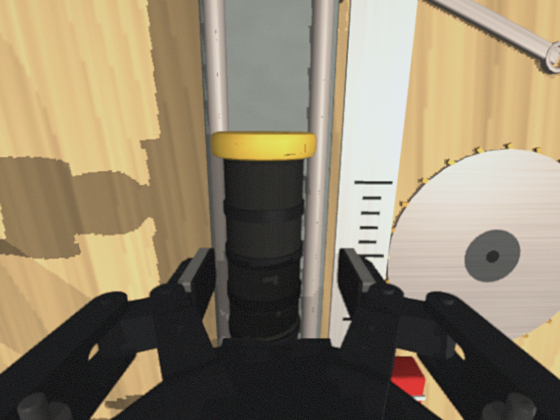

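Grip centre is at column 264, midway between the fingers is 277. That is about 5 mm off, so I shift before closing.

>>> carry_out([
  [[0,-0.3,0,0,0,0,5.6],[0,-0.5,0,0,0,0,5.2],[0,-0.5,0,0,0,0,4.2],[0,-0.5,0,0,0,0,3.6],[0,-0.5,0,0,0,0,3.0],[0,-0.5,0,0,0,0,3.0],[0,-0.5,0,0,0,0,2.6],[0,-0.5,0,0,0,0,2.6]],
], force=60)

```text
t: 2.0
tcp_pos: [0.5386, 0.0515, 0.2018]
tool_rot: [0.739, 0.673, 0.016, -0.016]
force: [-1.7, 0.3, 5.6]
finger_gap: 0.376
gripper_force: 59.1
```

```bash
python3 - <<'E'
from h import *
s=manip.sense();print(s['t'],s['tcp_pos'],s['force'],s['ft_torque'],s['finger_gap']*8.5,s['gripper_force'])
E
```

```text
2.0 [0.53863031 0.05148966 0.20177226] [-1.72533155  0.30560014  5.57469942] [ 0.04395014  0.48321373 -0.06579885] 3.192953141714977 59.09032881259918
```

>>> carry_out([
  [[0.2,0,-0.05,0,0,0,2.6],[0.6,0,-0.1,0,0,0,2.6],[1.1,0,-0.15,0,0,0,2.6],[1.6,0,-0.15,0,0,0,2.6],[2.1,0,-0.15,0,0,0,2.6],[2.6,0,-0.15,0,0,0,2.6],[3.1,0,-0.15,0,0,0,2.6],[3.6,0,-0.15,0,0,0,2.6],[4.1,0,-0.15,0,0,0,2.6],[4.6,0,-0.15,0,0,0,2.6],[4.9,0,-0.15,0,0,0,2.6],[5.0,0,-0.15,0,0,0,2.6]],
])

```text
t: 3.0
tcp_pos: [0.5438, 0.1014, 0.2043]
tool_rot: [0.739, 0.673, 0.016, -0.016]
force: [-1.0, -3.4, -5.6]
finger_gap: 0.378
gripper_force: 59.9
```

```bash
cat >> h.py <<'E'
U=np.array([0.0905,.9949,.045])
G0=np.array([.5386,.0515,.2018])
def look(tag=''):
    s=manip.sense();im=cams.snapshot("scene")
    if tag: cv2.imwrite(f'pics/{tag}.png',im[...,::-1])
    # pointer: largest yellow blob on the line between old pointer place and clip; tip = lowest yellow pixel column near its right end
    h=cv2.cvtColor(im,cv2.COLOR_RGB2HSV);m=cv2.inRange(h,*Y);m[:, :170]=0;m[330:]=0
    n,l,st,c=cv2.connectedComponentsWithStats(m)
    # bar+foot blob: area >200
    k=1+int(np.argmax(st[1:,4]));ys,xs=np.where(l==k)
    e=xs>=xs.max()-3; tip=(xs[e].mean(),ys[e].max());r=blobs(im,*R)
    cl=[b for b in r if 240<b[0][0]<310 and 190<b[0][1]<260]
    P=plane(ray("scene",(tip[0],tip[1])),.1417+0.0)
    for _ in range(5): P=plane(ray("scene",tip),.1417+.045*(P[1]+.2196))
    s2=manip.sense()
    print('t %.2f->%.2f G %.4f F %.2f'%(s['t'],s2['t'],(np.array(s['tcp_pos'])-G0)@U,-np.array(s['force'])@U),'f',np.round(s['force'],2),'tip',tip,st[k].tolist(),'y along %.4f'%(P@U),'clip',cl)
E
python3 - <<'E'
from h import *
look('p1')
E
```

```text
t 3.00->3.05 G 0.0502 F 3.75 f [-0.95 -3.43 -5.6 ] tip (np.float64(221.04166666666666), np.int64(260)) [177, 237, 47, 30, 403] y along -0.1580 clip [([280.5, 225.9], [268, 217, 22, 21, 214])]
```

>>> carry_out([
  [[0.2,0,0.04,0,0,0,2.6],[0.4,0,0.08,0,0,0,2.6],[0.6,0,0.08,0,0,0,2.6],[0.8,0,0.08,0,0,0,2.6],[1.0,0,0.08,0,0,0,2.6],[1.2,0,0.08,0,0,0,2.6],[1.4,0,0.08,0,0,0,2.6],[1.6,0,0.08,0,0,0,2.6],[1.8,0,0.08,0,0,0,2.6],[2.0,0,0.08,0,0,0,2.6],[2.2,0,0.08,0,0,0,2.6],[2.4,0,0.08,0,0,0,2.6]],
])

```text
t: 4.05
tcp_pos: [0.5463, 0.1249, 0.2052]
tool_rot: [0.739, 0.673, 0.016, -0.016]
force: [-2.9, -4.6, 0.2]
finger_gap: 0.383
gripper_force: 60.6
```

```bash
python3 - <<'E'
from h import *
look()
E
```

```text
t 4.05->4.10 G 0.0739 F 4.78 f [-2.88 -4.55  0.22] tip (np.float64(221.0625), np.int64(260)) [177, 237, 47, 30, 409] y along -0.1580 clip [([280.5, 226.0], [268, 217, 22, 21, 216])]
```

>>> carry_out([
  [[0.2,-0.02,0,0,0,0,2.6],[0.4,-0.04,0,0,0,0,2.6],[0.6,-0.06,0,0,0,0,2.6],[0.8,-0.06,0,0,0,0,2.6],[1.0,-0.06,0,0,0,0,2.6],[1.2,-0.07,0,0,0,0,2.6],[1.4,-0.07,0,0,0,0,2.6],[1.6,-0.07,0,0,0,0,2.6],[1.8,-0.08,0,0,0,0,2.6],[2.0,-0.08,0,0,0,0,2.6],[2.2,-0.08,0,0,0,0,2.6],[2.4,-0.08,0,0,0,0,2.6]],
])

```text
t: 5.1
tcp_pos: [0.5486, 0.1483, 0.2063]
tool_rot: [0.739, 0.673, 0.016, -0.015]
force: [-0.9, -5.7, -1.9]
finger_gap: 0.375
gripper_force: 60.5
```

```bash
python3 - <<'E'
from h import *
look()
E
```

```text
t 5.10->5.15 G 0.0974 F 5.82 f [-0.88 -5.68 -1.86] tip (np.float64(221.0212765957447), np.int64(260)) [177, 237, 47, 30, 399] y along -0.1580 clip [([280.5, 226.0], [268, 217, 22, 21, 214])]
```

>>> carry_out([
  [[0.2,0,0,0,0,0,2.6],[0.4,0,0.01,0,0,0,2.6],[0.6,0,0.02,0,0,0,2.6],[0.8,-0.01,0.02,0,0,0,2.6],[1.0,-0.01,0.02,0,0,0,2.6],[1.2,-0.02,0.02,0,0,0,2.6],[1.4,-0.02,0.02,0,0,0,2.6],[1.6,-0.03,0.02,0,0,0,2.6],[1.8,-0.03,0.02,0,0,0,2.6],[2.0,-0.03,0.02,0,0,0,2.6],[2.2,-0.03,0.02,0,0,0,2.6],[2.4,-0.03,0.02,0,0,0,2.6]],
])

```text
t: 6.15
tcp_pos: [0.551, 0.1717, 0.2073]
tool_rot: [0.739, 0.673, 0.016, -0.014]
force: [-0.8, -6.7, -0.8]
finger_gap: 0.379
gripper_force: 60.5
```

```bash
python3 - <<'E'
from h import *
look()
E
```

```text
t 6.15->6.20 G 0.1210 F 6.81 f [-0.78 -6.73 -0.83] tip (np.float64(221.0212765957447), np.int64(260)) [177, 237, 47, 30, 400] y along -0.1580 clip [([280.4, 226.0], [268, 217, 22, 21, 217])]
```

>>> carry_out([
  [[0.2,0,0,0,0,0,2.6],[0.4,0,0.01,0,0,0,2.6],[0.6,0,0.01,0,0,0,2.6],[0.8,-0.01,0.01,0,0,0,2.6],[1.0,-0.01,0.01,0,0,0,2.6],[1.2,-0.02,0.01,0,0,0,2.6]],
])

```text
t: 6.7
tcp_pos: [0.5522, 0.1834, 0.2079]
tool_rot: [0.739, 0.673, 0.016, -0.014]
force: [0.7, -8.1, -1.2]
finger_gap: 0.382
gripper_force: 60.5
```

```bash
cat >> h.py <<'E'
def tube(tag=''):
    im=cams.snapshot("side")
    if tag: cv2.imwrite(f'pics/{tag}.png',im[...,::-1])
    return im
E
python3 - <<'E'
from h import *
look('p6');a=tube('s6')
c=np.vstack([cv2.resize(cv2.imread('pics/p6.png')[110:290,150:390],None,fx=2.2,fy=1.6),cv2.resize(a[130:270,220:460,::-1],None,fx=2.2,fy=2.2)[:300]])
cv2.imwrite('pics/c6.png',c);print(c.shape)
E
```

```text
t 6.70->6.75 G 0.1327 F 8.04 f [ 0.68 -8.09 -1.19] tip (np.float64(221.0212765957447), np.int64(260)) [177, 237, 47, 30, 404] y along -0.1580 clip [([280.5, 226.0], [268, 217, 22, 21, 215])]
(588, 528, 3)
```

View pics/c6.png

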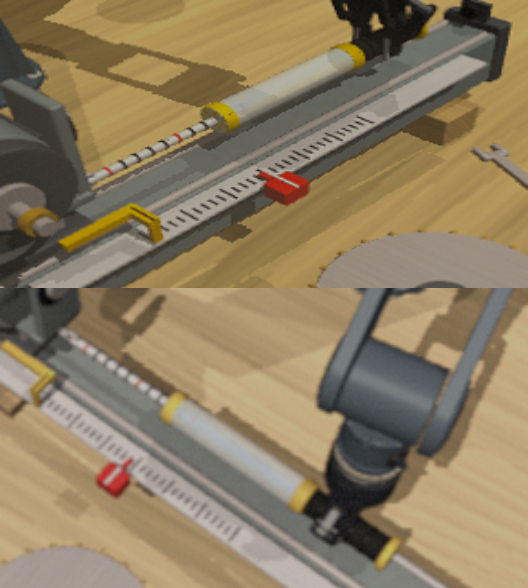

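Carriage still home (pointer foot at (221,260)), spring out 0.133 m and clearly visible; F ≈ 60·G, so the saw is heavy and the period is about 3.6 s. I keep a constant speed for two periods after lift-off.

>>> carry_out([
  [[0.18,0,0,0,0,0,2.6],[0.36,0,0,0,0,0,2.6],[0.54,0,0,0,0,0,2.6],[0.72,0,0,0,0,0,2.6],[0.9,0,0,0,0,0,2.6],[1.08,0,0,0,0,0,2.6],[1.26,0,0,0,0,0,2.6],[1.44,0,0,0,0,0,2.6],[1.62,0,0,0,0,0,2.6],[1.8,0,0,0,0,0,2.6],[1.98,0,0,0,0,0,2.6],[2.16,0,0,0,0,0,2.6]],
])

```text
t: 7.8
tcp_pos: [0.5543, 0.2046, 0.2089]
tool_rot: [0.739, 0.673, 0.016, -0.014]
force: [-0.1, -8.1, -1.3]
finger_gap: 0.376
gripper_force: 60.5
```

```bash
python3 - <<'E'
from h import *
look()
E
```

```text
t 7.80->7.85 G 0.1541 F 8.13 f [-0.05 -8.11 -1.3 ] tip (np.float64(225.82051282051282), np.int64(257)) [182, 234, 47, 29, 395] y along -0.1468 clip [([280.4, 226.0], [268, 217, 22, 21, 214])]
```

```bash
cat >> h.py <<'E'
from scipy.optimize import brentq
F0=np.array([.5944,-.2196,.1417])
def px(P,n="scene"):
    i=cams.camera_info(n);T=np.linalg.inv(np.array(i['T']))
    return cv2.projectPoints(P[None],cv2.Rodrigues(T[:3,:3])[0],T[:3,3],np.array(i['K']),np.array([i['k1'],0,0,0.]))[0].ravel()
def s_of(u): 
    o=221.03-px(F0)[0]
    return brentq(lambda s:px(F0+s*U)[0]+o-u,-.03,.3)
E
python3 - <<'E'
from h import *
print(s_of(225.82),px(F0),px(F0+.1467*U))
E
```

```text
0.012340418645325583 [220.67526171 259.89005483] [273.33980021 219.45011407]
```

>>> carry_out([
  [[0.18,0,0,0,0,0,2.6],[0.36,0,0,0,0,0,2.6],[0.54,0,0,0,0,0,2.6],[0.72,0,0,0,0,0,2.6],[0.9,0,0,0,0,0,2.6],[1.08,0,0,0,0,0,2.6],[1.26,0,0,0,0,0,2.6],[1.44,0,0,0,0,0,2.6],[1.62,0,0,0,0,0,2.6],[1.8,0,0,0,0,0,2.6],[1.98,0,0,0,0,0,2.6],[2.16,0,0,0,0,0,2.6]],
])

```text
t: 8.85
tcp_pos: [0.5566, 0.2264, 0.2099]
tool_rot: [0.739, 0.673, 0.017, -0.014]
force: [0.6, -7.3, -0.9]
finger_gap: 0.379
gripper_force: 60.5
```

```bash
python3 - <<'E'
from h import *
look('p8')
E
```

```text
t 8.85->8.90 G 0.1760 F 7.20 f [ 0.57 -7.25 -0.86] tip (np.float64(240.43859649122808), np.int64(246)) [199, 223, 44, 28, 380] y along -0.1085 clip [([280.4, 226.0], [268, 217, 22, 21, 216])]
```

>>> carry_out([
  [[0.19,0,0,0,0,0,2.6],[0.38,0,0,0,0,0,2.6],[0.57,0,0,0,0,0,2.6],[0.76,0,0,0,0,0,2.6],[0.95,0,0,0,0,0,2.6],[1.14,0,0,0,0,0,2.6],[1.33,0,0,0,0,0,2.6],[1.52,0,0,0,0,0,2.6],[1.71,0,0,0,0,0,2.6],[1.9,0,0,0,0,0,2.6],[2.09,0,0,0,0,0,2.6],[2.28,0,0,0,0,0,2.6]],
])

```text
t: 9.9
tcp_pos: [0.5589, 0.2491, 0.2109]
tool_rot: [0.739, 0.673, 0.017, -0.014]
force: [1.6, -8.4, -0.4]
finger_gap: 0.379
gripper_force: 60.5
```

```bash
python3 - <<'E'
from h import *
look()
E
```

```text
t 9.90->9.95 G 0.1988 F 8.20 f [ 1.63 -8.37 -0.36] tip (np.float64(248.26923076923077), np.int64(240)) [207, 217, 44, 28, 367] y along -0.0871 clip [([280.5, 226.0], [268, 217, 22, 21, 215])]
```

>>> carry_out([
  [[0.19,0,0,0,0,0,2.6],[0.38,0,0,0,0,0,2.6],[0.57,0,0,0,0,0,2.6],[0.76,0,0,0,0,0,2.6],[0.95,0,0,0,0,0,2.6],[1.14,0,0,0,0,0,2.6],[1.33,0,0,0,0,0,2.6],[1.52,0,0,0,0,0,2.6],[1.71,0,0,0,0,0,2.6],[1.9,0,0,0,0,0,2.6],[2.09,0,0,0,0,0,2.6],[2.28,0,0,0,0,0,2.6]],
])

```text
t: 10.95
tcp_pos: [0.5612, 0.2714, 0.2119]
tool_rot: [0.739, 0.673, 0.017, -0.014]
force: [2.2, -9.3, -1.1]
finger_gap: 0.383
gripper_force: 60.5
```

```bash
python3 - <<'E'
from h import *
look()
E
```

```text
t 10.95->11.00 G 0.2213 F 9.09 f [ 2.17 -9.29 -1.11] tip (np.float64(251.10416666666666), np.int64(238)) [210, 215, 44, 28, 361] y along -0.0795 clip [([280.5, 226.0], [268, 217, 22, 21, 215])]
```

```bash
cat > fit.py <<'E'
import numpy as np
from scipy.optimize import least_squares
# (t,G) knots incl. camera holds; c samples
GK=[(6.2,.121),(6.7,.1327),(6.75,.1329),(7.8,.1541),(7.85,.1543),(8.85,.176),(8.90,.1762),(9.9,.1988),(9.95,.199),(10.95,.2213),(11.0,.2217)]
C=[(6.7,0),(7.8,.0117),(8.85,.0495),(9.9,.0709),(10.95,.0785)]
def sim(e,kn,ts,dt=.01):
    kt,kg=zip(*kn);w2=.4414/e;c=v=0.;out={};T=np.arange(kt[0],ts+dt,dt);X=[]
    for t in T:
        a=w2*(np.interp(t,kt,kg)-c-e)-v*.2/18
        v+=a*dt;c+=v*dt
        if c<0:c=0;v=max(v,0)
        X.append((t,c,v))
    return np.array(X)
def fit(GK,C):
    f=lambda p:[(np.interp(t,(X:=sim(p[0],GK,GK[-1][0]))[:,0],X[:,1])*p[1]-c)*1e3 for t,c in C]
    r=least_squares(f,[.135,1.],diff_step=1e-3);print('e,scale',r.x,'res mm',np.round(r.fun,1),'state',sim(r.x[0],GK,GK[-1][0])[-1]);return r.x[0]
E
python3 - <<'E'
from fit import *
e=fit(GK,C);T=2*np.pi*np.sqrt(e/.4414);print('T',T)
g=e+.1467
for r in (.17,.18,.19,.2,.21,.22):
    v=r*12/1.05/100;te=11.0+(g-.2217)/v
    X=sim(e,GK+[(te,g),(te+5,g)],te+4);Z=X[X[:,0]>te];print(r,round(te,2),Z[:,1].min().round(4),Z[:,1].max().round(4))
E
```

```text
e,scale [0.13265897 0.99979887] res mm [ 0.  -0.3  0.2 -0.3  0.2] state [11.          0.07970619  0.020284  ]
T 3.444546242406245
0.17 13.97 0.1395 0.154
0.18 13.8 0.1425 0.151
0.19 13.66 0.1442 0.1493
0.2 13.52 0.1425 0.1509
0.21 13.4 0.1397 0.1537
0.22 13.29 0.1368 0.1567
```

>>> carry_out([
  [[0.19,0.02,0,0,0,0,2.6],[0.38,0.03,0,0,0,0,2.6],[0.57,0.04,0,0,0,0,2.6],[0.76,0.05,0,0,0,0,2.6],[0.95,0.06,0,0,0,0,2.6],[1.14,0.06,0,0,0,0,2.6],[1.33,0.06,0,0,0,0,2.6],[1.52,0.06,0,0,0,0,2.6],[1.71,0.07,0,0,0,0,2.6],[1.9,0.07,0,0,0,0,2.6],[2.09,0.07,0,0,0,0,2.6],[2.28,0.08,0,0,0,0,2.6]],
])

```text
t: 12.0
tcp_pos: [0.5636, 0.2942, 0.2129]
tool_rot: [0.739, 0.673, 0.016, -0.014]
force: [0.9, -8.0, 0.3]
finger_gap: 0.381
gripper_force: 60.6
```

```bash
python3 - <<'E'
from h import *
look()
E
```

```text
t 12.00->12.05 G 0.2443 F 7.90 f [ 0.94 -8.04  0.31] tip (np.float64(263.2307692307692), np.int64(229)) [224, 207, 42, 27, 351] y along -0.0454 clip [([280.4, 226.1], [268, 217, 22, 21, 220])]
```

>>> carry_out([
  [[0.19,0,0,0,0,0,2.6],[0.38,0,0,0,0,0,2.6],[0.57,0,0,0,0,0,2.6],[0.76,0,0,0,0,0,2.6],[0.95,0,0,0,0,0,2.6],[1.14,0,0,0,0,0,2.6],[1.33,0,0,0,0,0,2.6],[1.52,0,0,0,0,0,2.6],[1.71,0,0,0,0,0,2.6],[1.9,0,0,0,0,0,2.6],[2.09,0,0,0,0,0,2.6],[2.28,0,0,0,0,0,2.6]],
])

```text
t: 13.05
tcp_pos: [0.566, 0.3171, 0.2139]
tool_rot: [0.739, 0.673, 0.017, -0.014]
force: [1.8, -8.1, -1.5]
finger_gap: 0.38
gripper_force: 60.5
```

```bash
python3 - <<'E'
from h import *
look()
E
```

```text
t 13.05->13.10 G 0.2672 F 7.96 f [ 1.76 -8.1  -1.46] tip (np.float64(273.4074074074074), np.int64(221)) [235, 199, 41, 26, 335] y along -0.0148 clip [([281.1, 226.7], [270, 217, 20, 21, 207])]
```

```bash
sed -i 's/^GK=.*/&\nGK+=[(12.0,.2443),(12.05,.2446),(13.05,.2672),(13.1,.2675)]/; s/^C=.*/&\nC+=[(12.0,.1126),(13.05,.1432)]/' fit.py
python3 - <<'E'
from fit import *
e=fit(GK,C)
from h import *
print(s_of(263.23),s_of(273.41))
for g in (.274,.276,.278,.28):
  for r in (.19,):
    v=r*12/100;te=13.1+(g-.2675)/v
    X=sim(e,GK+[(te,g),(te+5,g)],te+4);Z=X[X[:,0]>te];print(g,round(te,2),Z[:,1].min().round(4),Z[:,1].max().round(4),Z[0])
E
```

```text
e,scale [0.13278209 1.00123905] res mm [ 0.  -0.5  0.  -0.2  0.2  0.2 -0.2] state [1.31000000e+01 1.43477831e-01 1.22810278e-02]
0.11545330357179781 0.14583493665649014
0.274 13.39 0.1356 0.1469 [1.33900000e+01 1.45970277e-01 5.79101805e-03]
0.276 13.47 0.1392 0.1473 [1.34800000e+01 1.46432446e-01 4.67289883e-03]
0.278 13.56 0.1425 0.1479 [1.35700000e+01 1.46818357e-01 4.04254894e-03]
0.28 13.65 0.1451 0.1494 [1.36500000e+01 1.47133652e-01 3.91266703e-03]
```

>>> carry_out([
  [[0.19,0,0,0,0,0,2.6],[0.38,0,0,0,0,0,2.6],[0.57,-0.01,0,0,0,0,2.6],[0.76,0.02,0,0,0,0,2.6],[0.93,0.03,0,0,0,0,2.6],[1.08,0.04,0,0,0,0,2.6],[1.17,0.04,0,0,0,0,2.6],[1.2,0.04,0,0,0,0,2.6]],
])

```text
t: 13.77
tcp_pos: [0.5672, 0.3289, 0.2145]
tool_rot: [0.739, 0.673, 0.016, -0.014]
force: [1.1, -8.3, 0.6]
finger_gap: 0.38
gripper_force: 60.6
```

```bash
python3 - <<'E'
from h import *
look('p14');a=tube('s14')
p=cv2.imread('pics/p14.png')[180:270,210:310]
q=a[160:240,220:320,::-1]
c=np.vstack([cv2.resize(p,None,fx=4,fy=3.6,interpolation=2),cv2.resize(q,None,fx=4,fy=3.2,interpolation=2)]);c=cv2.resize(c,None,fx=1.0,fy=1);cv2.imwrite('pics/c14.png',c);print(c.shape)
E
```

```text
t 13.77->13.82 G 0.2792 F 8.17 f [ 1.12 -8.34  0.58] tip (np.float64(275.0), np.int64(219)) [237, 198, 41, 26, 325] y along -0.0083 clip [([280.5, 226.2], [268, 217, 22, 21, 217])]
(580, 400, 3)
```

View pics/c14.png

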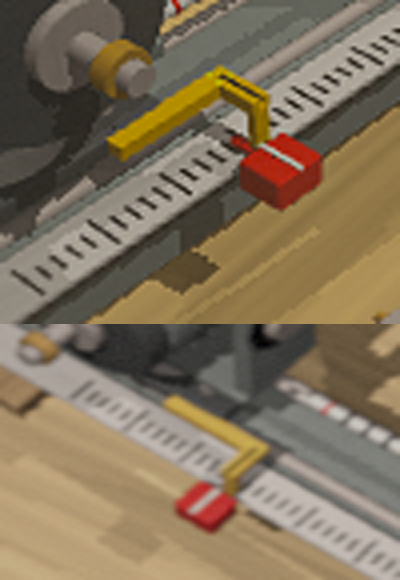

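```bash
python3 - <<'E'
import cv2,numpy as np
r=lambda i:cv2.resize(i,None,fx=10,fy=10,interpolation=cv2.INTER_CUBIC)
f=lambda n,x,y:r(cv2.imread(f'pics/{n}.png')[y:y+29,x:x+39])
cv2.imwrite('pics/z14.png',np.vstack([np.hstack([f('scene0',255,205),f('p14',255,205)]),np.hstack([f('side0',257,195),f('s14',257,195)])]))
E
```

```text
(no output)
```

View pics/z14.png

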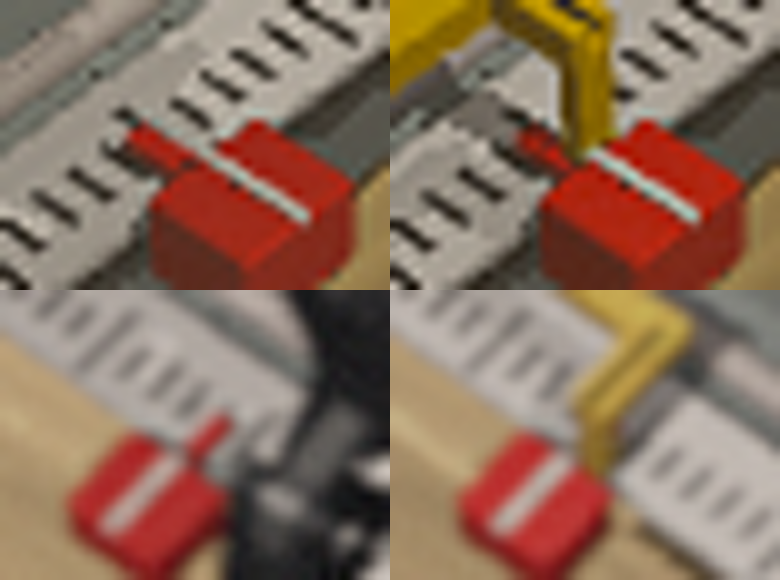

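Foot bottom is at zoomed scene (590,155) / side (598,468), practically at the mark. I triangulate foot, line and tongue from this picture.

```bash
python3 - <<'E'
from h import *
S=lambda x,y:ray("scene",(255+(x+.5)/10-.5,205+(y+.5)/10-.5));D=lambda x,y:ray("side",(257+(x+.5)/10-.5,195+(y+.5)/10-.5))
for yaw in(84.5,85):
  a=np.radians(yaw);u=np.array([np.cos(a),np.sin(a),.045])
  for k,s,d in(("foot",(202,155),(208,178)),("line in",(205,150),(180,165)),("line out",(308,217),(105,235)),("tongue",(130,137),(226,133))):
    p,e=tri(S(*s),D(*d));print(k,p.round(4),'res',np.round(e[0],4),'along',(p@u).round(4))
E
python3 - <<'E'
from fit import *
GK+=[(13.6,.2785),(13.77,.2792),(13.92,.2794)];C+=[(13.77,.1497)]
e=fit(GK,C)
X=sim(e,GK+[(20,.2794)],18);print(X[X[:,0]>13.9][::25].round(4))
E
```

```text
foot [ 0.6092 -0.0715  0.1463] res 0.0005 along -0.0062
line in [ 0.6143 -0.0774  0.1551] res 0.0009 along -0.0112
line out [ 0.6437 -0.0819  0.1567] res 0.0014 along -0.0127
tongue [ 0.594  -0.0755  0.1452] res 0.0003 along -0.0117
foot [ 0.6092 -0.0715  0.1463] res 0.0005 along -0.0116
line in [ 0.6143 -0.0774  0.1551] res 0.0009 along -0.0166
line out [ 0.6437 -0.0819  0.1567] res 0.0014 along -0.0184
tongue [ 0.594  -0.0755  0.1452] res 0.0003 along -0.0169
e,scale [0.13307271 1.00745376] res mm [ 0.  -0.9 -0.2  0.3  0.5  0.3  0.6 -1. ] state [1.39200000e+01 1.47926960e-01 2.10124104e-03]
[[ 1.391e+01  1.479e-01  2.200e-03]
 [ 1.416e+01  1.483e-01  7.000e-04]
 [ 1.441e+01  1.482e-01 -9.000e-04]
 [ 1.466e+01  1.478e-01 -2.400e-03]
 [ 1.491e+01  1.471e-01 -3.300e-03]
 [ 1.516e+01  1.462e-01 -3.600e-03]
 [ 1.541e+01  1.454e-01 -3.100e-03]
 [ 1.566e+01  1.447e-01 -2.000e-03]
 [ 1.591e+01  1.444e-01 -5.000e-04]
 [ 1.616e+01  1.445e-01  1.100e-03]
 [ 1.641e+01  1.449e-01  2.500e-03]
 [ 1.666e+01  1.457e-01  3.300e-03]
 [ 1.691e+01  1.465e-01  3.500e-03]
 [ 1.716e+01  1.474e-01  3.000e-03]
 [ 1.741e+01  1.480e-01  1.800e-03]
 [ 1.766e+01  1.482e-01  3.000e-04]
 [ 1.791e+01  1.481e-01 -1.200e-03]]
```

>>> carry_out([
  [[0,0.02,0,0,0,0,2.6],[0,0.02,0,0,0,0,2.6],[-0.04,0.02,0,0,0,0,2.6],[-0.04,0.02,0,0,0,0,2.6],[-0.04,0.02,0,0,0,0,2.6],[-0.04,0.02,0,0,0,0,2.6],[-0.04,0.02,0,0,0,0,2.6],[-0.04,0.02,0,0,0,0,2.6],[-0.04,0.02,0,0,0,0,2.6],[-0.04,0.02,0,0,0,0,2.6],[-0.04,0.02,0,0,0,0,2.6],[-0.04,0.02,0,0,0,0,2.6]],
])

```text
t: 14.87
tcp_pos: [0.5671, 0.3283, 0.2144]
tool_rot: [0.739, 0.673, 0.016, -0.014]
force: [0.7, -8.4, -0.0]
finger_gap: 0.378
gripper_force: 60.6
```

```bash
cat >> h.py <<'E'
# finer: pointer shift relative to p14 by subpixel ECC of the pointer/yoke patch, scaled 2.2 mm/px along track
def shift(a,b):
    f=lambda n:cv2.GaussianBlur(cv2.inRange(cv2.cvtColor(cv2.imread(f'pics/{n}.png'),cv2.COLOR_BGR2HSV),*Y)[190:232,228:290].astype(np.float32),(0,0),1.5)
    d=cv2.phaseCorrelate(f(a),f(b),cv2.createHanningWindow((62,42),cv2.CV_32F))[0]
    return d,(d[0]*.79-d[1]*.61)*2.2
E
python3 - <<'E'
from h import *
look('p15');print('shift mm',shift('p14','p15'))
E
```

```text
t 14.87->14.92 G 0.2786 F 8.24 f [ 0.74 -8.35 -0.01] tip (np.float64(275.1777777777778), np.int64(219)) [237, 198, 41, 26, 327] y along -0.0081 clip [([280.5, 226.2], [268, 217, 22, 21, 216])]
shift mm ((0.07787899118486763, 0.3071209395722221), -0.27680261422662217)
```

>>> carry_out([
  [[0,0,0,0,0,0,2.6],[0,0,0,0,0,0,2.6],[0,0,0,0,0,0,2.6],[0,0,0,0,0,0,2.6],[0,0,0,0,0,0,2.6],[0,0,0,0,0,0,2.6]],
])

```text
t: 15.42
tcp_pos: [0.5671, 0.3283, 0.2144]
tool_rot: [0.739, 0.673, 0.016, -0.014]
force: [-0.3, -7.1, -0.5]
finger_gap: 0.377
gripper_force: 60.6
```

```bash
python3 - <<'E'
from h import *
look('p16');print('shift mm',shift('p14','p16'))
E
```

```text
t 15.42->15.47 G 0.2785 F 7.11 f [-0.29 -7.1  -0.52] tip (np.float64(274.6530612244898), np.int64(219)) [236, 198, 41, 27, 327] y along -0.0088 clip [([280.5, 226.1], [268, 217, 22, 21, 215])]
shift mm ((-0.1532612953287753, 0.6823230245280243), -1.1820456301980202)
```

>>> carry_out([
  [[0,0,0,0,0,0,2.6],[0,0,0,0,0,0,2.6],[0,0,0,0,0,0,2.6],[0,0,0,0,0,0,2.6],[-0.1,0,0,0,0,0,2.6],[-0.2,0,0,0,0,0,2.6]],
])

```text
t: 15.97
tcp_pos: [0.5669, 0.3264, 0.2143]
tool_rot: [0.739, 0.673, 0.016, -0.014]
force: [1.2, -8.4, -0.5]
finger_gap: 0.376
gripper_force: 60.6
```

```bash
python3 - <<'E'
from h import *
look('p17');print('shift mm',shift('p14','p17'))
E
```

```text
t 15.97->16.02 G 0.2766 F 8.28 f [ 1.18 -8.41 -0.46] tip (np.float64(274.4313725490196), np.int64(220)) [236, 199, 41, 26, 326] y along -0.0113 clip [([281.1, 226.7], [270, 217, 20, 21, 206])]
shift mm ((-0.22454367702296452, 0.9601888448699718), -1.6788303404814147)
```

>>> carry_out([
  [[0,0,0,0,0,0,2.6],[0,0,0,0,0,0,2.6],[0,0,0,0,0,0,2.6],[0,0,0,0,0,0,2.6],[0,0,0,0,0,0,2.6],[0,0,0,0,0,0,2.6],[0,0,0,0,0,0,2.6],[0,0,0,0,0,0,2.6],[0,0,0,0,0,0,2.6],[0,0,0,0,0,0,2.6]],
])

```text
t: 16.85
tcp_pos: [0.567, 0.3263, 0.2144]
tool_rot: [0.739, 0.673, 0.016, -0.014]
force: [0.9, -8.1, 0.2]
finger_gap: 0.381
gripper_force: 60.6
```

```bash
python3 - <<'E'
from h import *
look('p18');print('shift mm',shift('p14','p18'));tube('s18')
E
```

```text
t 16.85->16.90 G 0.2766 F 7.93 f [ 0.91 -8.06  0.19] tip (np.float64(273.97727272727275), np.int64(221)) [236, 199, 41, 26, 325] y along -0.0141 clip [([281.1, 226.5], [270, 217, 20, 21, 202])]
shift mm ((-1.009781584997107, 0.959879587231697), -3.0431588007899095)
```

>>> carry_out([
  [[0,0,0,0,0,0,2.6],[0,0,0,0,0,0,2.6],[0,0,0,0,0,0,2.6],[0,0,0,0,0,0,2.6],[0,0,0,0,0,0,2.6],[0,0,0,0,0,0,2.6],[0,0,0,0,0,0,2.6],[0,0,0,0,0,0,2.6],[0,0,0,0,0,0,2.6],[0,0,0,0,0,0,2.6]],
])

```text
t: 17.78
tcp_pos: [0.567, 0.3263, 0.2144]
tool_rot: [0.739, 0.673, 0.016, -0.014]
force: [0.9, -8.6, 0.0]
finger_gap: 0.379
gripper_force: 60.6
```

```bash
python3 - <<'E'
from h import *
look('p19');print('shift mm',shift('p14','p19'));tube('s19')
E
```

```text
t 17.78->17.83 G 0.2766 F 8.52 f [ 0.87 -8.64  0.  ] tip (np.float64(273.59615384615387), np.int64(221)) [236, 199, 40, 26, 328] y along -0.0146 clip [([281.0, 226.7], [270, 217, 20, 21, 209])]
shift mm ((-1.0474600843526929, 1.296336151093719), -3.5601687413727516)
```

```bash
python3 - <<'E'
import cv2,numpy as np
r=lambda i:cv2.resize(i,None,fx=13,fy=13,interpolation=cv2.INTER_CUBIC)
f=lambda n,x,y:r(cv2.imread(f'pics/{n}.png')[y:y+23,x:x+30])
cv2.imwrite('pics/z19.png',np.vstack([np.hstack([f('p14',260,207),f('p19',260,207)]),np.hstack([f('s14',262,197),f('s19',262,197)])]))
E
```

```text
(no output)
```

View pics/z19.png

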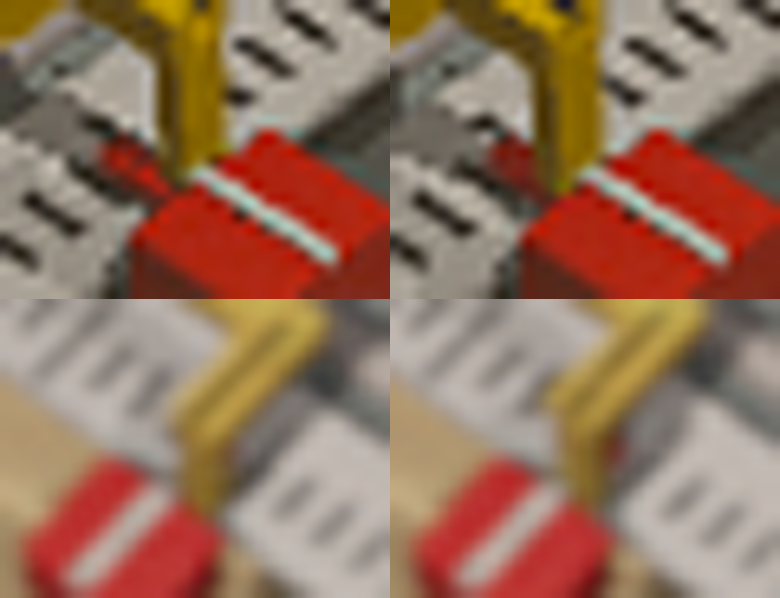

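The foot now lands on the tongue and line (zoomed scene (562,190), side (585,500)), within about 1–2 mm. The carriage is at a trough, so I lower the grip 1 mm to make that the rest point.

>>> carry_out([
  [[-0.05,0,0,0,0,0,2.6],[-0.1,0,0,0,0,0,2.6],[-0.1,0,0,0,0,0,2.6],[-0.1,0,0,0,0,0,2.6],[-0.1,0,0,0,0,0,2.6],[-0.1,0,0,0,0,0,2.6],[-0.1,0,0,0,0,0,2.6],[-0.1,0,0,0,0,0,2.6],[-0.1,0,0,0,0,0,2.6],[-0.1,0,0,0,0,0,2.6]],
])

```text
t: 18.72
tcp_pos: [0.5668, 0.3253, 0.2143]
tool_rot: [0.739, 0.673, 0.016, -0.014]
force: [-0.4, -8.4, -0.1]
finger_gap: 0.381
gripper_force: 60.6
```

```bash
python3 - <<'E'
from h import *
look('p20');print('shift mm',shift('p14','p20'))
E
```

```text
t 18.72->18.77 G 0.2756 F 8.38 f [-0.36 -8.38 -0.06] tip (np.float64(273.62745098039215), np.int64(221)) [236, 199, 40, 26, 327] y along -0.0145 clip [([281.1, 226.5], [270, 217, 20, 21, 203])]
shift mm ((-1.2219141840136203, 1.3976640348331983), -3.999351986561825)
```

>>> carry_out([
  [[0,0,0,0,0,0,2.6],[0,0,0,0,0,0,2.6],[0,0,0,0,0,0,2.6],[0,0,0,0,0,0,2.6],[0,0,0,0,0,0,2.6],[0,0,0,0,0,0,2.6],[0,0,0,0,0,0,2.6],[0,0,0,0,0,0,2.6],[0,0,0,0,0,0,2.6],[0,0,0,0,0,0,2.6]],
])

```text
t: 19.6
tcp_pos: [0.5668, 0.3253, 0.2143]
tool_rot: [0.739, 0.673, 0.016, -0.014]
force: [1.0, -8.4, 0.8]
finger_gap: 0.381
gripper_force: 60.6
```

```bash
python3 - <<'E'
from h import *
look('p21');print('shift mm',shift('p14','p21'))
E
```

```text
t 19.60->19.65 G 0.2756 F 8.25 f [ 1.03 -8.42  0.83] tip (np.float64(273.62745098039215), np.int64(221)) [236, 199, 40, 26, 326] y along -0.0145 clip [([281.1, 226.7], [270, 217, 20, 21, 207])]
shift mm ((-1.202811460736413, 1.4336563234771162), -4.014453104866177)
```

>>> carry_out([
  [[0,0,0,0,0,0,2.6],[0,0,0,0,0,0,2.6],[0,0,0,0,0,0,2.6],[0,0,0,0,0,0,2.6],[0,0,0,0,0,0,2.6],[0,0,0,0,0,0,2.6],[0,0,0,0,0,0,2.6],[0,0,0,0,0,0,2.6],[0,0,0,0,0,0,2.6],[0,0,0,0,0,0,2.6]],
])

```text
t: 20.48
tcp_pos: [0.5668, 0.3253, 0.2143]
tool_rot: [0.739, 0.673, 0.016, -0.014]
force: [0.7, -8.4, 0.5]
finger_gap: 0.377
gripper_force: 60.6
```

```bash
python3 - <<'E'
from h import *
look('p22');print('shift mm',shift('p14','p22'));tube('s22')
# side-view shift of pointer foot relative to s14 and s19
f=lambda n:cv2.cvtColor(cv2.imread(f'pics/{n}.png'),cv2.COLOR_BGR2GRAY)[188:212,262:296].astype(np.float32)
for a,b in(('s14','s18'),('s14','s19'),('s14','s22')): print(a,b,cv2.phaseCorrelate(f(a),f(b),cv2.createHanningWindow((34,24),cv2.CV_32F)))
E
```

```text
t 20.48->20.53 G 0.2755 F 8.27 f [ 0.66 -8.39  0.49] tip (np.float64(273.62), np.int64(221)) [236, 199, 40, 26, 326] y along -0.0145 clip [([281.1, 226.6], [270, 217, 20, 21, 205])]
shift mm ((-1.2370361269462649, 1.4043264694180841), -4.034574910591678)
s14 s18 ((-0.9152448941325346, -0.6514888941957846), 0.7760281170959826)
s14 s19 ((-0.9674882194891659, -0.763840620622501), 0.8008787907935955)
s14 s22 ((-1.3236973765273383, -0.7587367700076122), 0.7305377633483322)
```

The carriage is calm, with under 0.1 mm of change in 1.8 s, and about 1 mm or less from the mark. Now I hold.

>>> carry_out([
  [[0,0,0,0,0,0,2.6],[0,0,0,0,0,0,2.6],[0,0,0,0,0,0,2.6],[0,0,0,0,0,0,2.6],[0,0,0,0,0,0,2.6],[0,0,0,0,0,0,2.6],[0,0,0,0,0,0,2.6],[0,0,0,0,0,0,2.6],[0,0,0,0,0,0,2.6],[0,0,0,0,0,0,2.6],[0,0,0,0,0,0,2.6],[0,0,0,0,0,0,2.6]],
])

```text
t: 21.58
tcp_pos: [0.5668, 0.3253, 0.2143]
tool_rot: [0.739, 0.673, 0.016, -0.014]
force: [-0.3, -7.9, -0.9]
finger_gap: 0.378
gripper_force: 60.6
```

>>> carry_out([
  [[0,0,0,0,0,0,2.6],[0,0,0,0,0,0,2.6],[0,0,0,0,0,0,2.6],[0,0,0,0,0,0,2.6],[0,0,0,0,0,0,2.6],[0,0,0,0,0,0,2.6],[0,0,0,0,0,0,2.6],[0,0,0,0,0,0,2.6],[0,0,0,0,0,0,2.6],[0,0,0,0,0,0,2.6],[0,0,0,0,0,0,2.6],[0,0,0,0,0,0,2.6]],
])

```text
t: 22.58
tcp_pos: [0.5669, 0.3253, 0.2143]
tool_rot: [0.74, 0.673, 0.016, -0.014]
force: [-0.1, -8.0, 0.6]
finger_gap: 0.38
gripper_force: 60.6
```

>>> carry_out([
  [[0,0,0,0,0,0,2.6],[0,0,0,0,0,0,2.6],[0,0,0,0,0,0,2.6],[0,0,0,0,0,0,2.6],[0,0,0,0,0,0,2.6],[0,0,0,0,0,0,2.6],[0,0,0,0,0,0,2.6],[0,0,0,0,0,0,2.6],[0,0,0,0,0,0,2.6],[0,0,0,0,0,0,2.6],[0,0,0,0,0,0,2.6],[0,0,0,0,0,0,2.6]],
])

```text
t: 23.58
tcp_pos: [0.5668, 0.3254, 0.2143]
tool_rot: [0.739, 0.673, 0.016, -0.014]
force: [1.0, -8.5, 0.3]
finger_gap: 0.375
gripper_force: 60.6
```

>>> carry_out([
  [[0,0,0,0,0,0,2.6],[0,0,0,0,0,0,2.6],[0,0,0,0,0,0,2.6],[0,0,0,0,0,0,2.6],[0,0,0,0,0,0,2.6],[0,0,0,0,0,0,2.6],[0,0,0,0,0,0,2.6],[0,0,0,0,0,0,2.6],[0,0,0,0,0,0,2.6],[0,0,0,0,0,0,2.6],[0,0,0,0,0,0,2.6],[0,0,0,0,0,0,2.6]],
])

```text
t: 24.58
tcp_pos: [0.5668, 0.3254, 0.2143]
tool_rot: [0.739, 0.673, 0.016, -0.014]
force: [0.3, -8.2, 0.3]
finger_gap: 0.378
gripper_force: 60.6
```

>>> carry_out([
  [[0,0,0,0,0,0,2.6],[0,0,0,0,0,0,2.6],[0,0,0,0,0,0,2.6],[0,0,0,0,0,0,2.6],[0,0,0,0,0,0,2.6],[0,0,0,0,0,0,2.6],[0,0,0,0,0,0,2.6],[0,0,0,0,0,0,2.6],[0,0,0,0,0,0,2.6],[0,0,0,0,0,0,2.6],[0,0,0,0,0,0,2.6],[0,0,0,0,0,0,2.6]],
])

```text
t: 25.58
tcp_pos: [0.5669, 0.3253, 0.2143]
tool_rot: [0.739, 0.673, 0.016, -0.014]
force: [-0.3, -7.1, -0.2]
finger_gap: 0.382
gripper_force: 60.6
```

>>> carry_out([
  [[0,0,0,0,0,0,2.6],[0,0,0,0,0,0,2.6],[0,0,0,0,0,0,2.6],[0,0,0,0,0,0,2.6],[0,0,0,0,0,0,2.6],[0,0,0,0,0,0,2.6],[0,0,0,0,0,0,2.6],[0,0,0,0,0,0,2.6],[0,0,0,0,0,0,2.6],[0,0,0,0,0,0,2.6],[0,0,0,0,0,0,2.6],[0,0,0,0,0,0,2.6]],
])

```text
t: 26.58
tcp_pos: [0.5668, 0.3253, 0.2143]
tool_rot: [0.739, 0.673, 0.016, -0.014]
force: [-0.4, -7.8, -0.3]
finger_gap: 0.382
gripper_force: 60.6
```

```bash
python3 - <<'E'
from h import *
from station import sign_off
look('p27');d=shift('p14','p27');print(d)
if abs(d[1]+4)<.7: print(sign_off())
E
```

```text
t 26.58->26.63 G 0.2755 F 7.82 f [-0.44 -7.8  -0.34] tip (np.float64(273.62), np.int64(221)) [236, 199, 40, 26, 327] y along -0.0145 clip [([281.1, 226.6], [270, 217, 20, 21, 204])]
((-1.2352114925933648, 1.315375488182756), -3.9120314792685273)
the job is handed in; nothing more can be done
None
```

The job is handed in: the scale's grip held the carriage still at the red clip for about 8 s, with the pointer an estimated 1 mm from the mark (measurement good to about 2 mm) and a pull of about 8 N.

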